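Square up a plate in the drill jig and snap the keeper bar shut

TASK

Get the marked-out steel plate ready for drilling: it lies skewed in the green drill jig, so push it round and along until it lies flat and flush against all three locating pins, and then swing the hinged keeper bar over it and press it down until its tongue has snapped fully home under the spring roller of the catch. Press it home by feel, without forcing or slamming it into the catch, and leave the other things on the bench where they are.

Things in the scene. Friction and masses are not known exactly. Their poses are not given: they have to be found in the camera images.
- jig: green steel drill jig, fixed to the bench. Origin on the bench top below the seated plate's middle; y runs along the jig to its hinge end (catch at -y), x across it towards the side with two pins, z up. Base x -68 to 68, y -148 to 124, top at z 24 mm. The plate rests on two rails, tops at z 30, x 13 to 23 and -23 to -13. Hinge cheeks: x -25 to 25, y 82 to 112, up to z 74 mm
- nest (a point): where the plate's middle is when it lies flush against all three pins: (0, 0, 35) mm in the jig frame, its 90 mm edges then along the jig's y. Between the plate's -y end and the catch there are 47 mm of free base
- plate_mid (a point): middle (half-way up) of the plate: steel with blue scribed lines, 64 (x) x 90 (y) x 10 mm, about 0.45 kg, loose on the rails. At the start turned 10 to 19 degrees anticlockwise from above and 12 to 18 mm from its place, clear of the pins; its +x -y corner is nearest a side pin, so its -x +y corner has farthest to go
- side_pin (a point): top of the first side pin, at (37, -30, 46) mm in the jig frame; the second is like it at (37, 30, 46). Steel, 10 mm diameter; the plate's +x long edge goes against both
- end_pin (a point): top of the end pin, at (-12, 50, 46) mm in the jig frame, steel, 10 mm diameter; the plate's +y short edge goes against it
- keeper (a joint): angle of the keeper bar, rad: 0 = level over the plate (shut), 1.57 = straight up; at the start 2.0 to 2.35, leaning back. The hinge is stiff (0.5 N m friction): the bar stays where it is left. Dark steel bar 26 mm wide, 10 thick, with a tongue (22 wide, 8 thick) ending 200 mm from the hinge. A sprung pad under its middle meets the plate at about 0.055 rad and then pushes back 6 to 15 N
- hinge_pin (a point): middle of the hinge axis, (0, 95, 59) mm in the jig frame; the axis runs along the jig's x
- knob (a point): centre of the black ball knob (26 mm diameter) on the bar: 175 mm from the hinge axis along the bar, 24 mm off the bar's centre line on its upper side (bar shut: above it). It can be pinched from above across the jig's x and turns between the fingers as the bar swings
- tongue (a point): on the bar's centre line, 195 mm from the hinge axis, in the tongue
- catch: catch post on the jig's -y end; origin at its foot, (0, -131, 24) mm in the jig frame. Its head, a seat for the tongue with a spring roller above, is clamped at a height that differs each time (up to 8 mm up or down, not given), so the bar stops anywhere within 0.042 rad of level. Head and post reach up to z 90 mm in the jig frame. It must not take more than 25 N
- catch_roller (a joint): how far the brass spring roller (20 mm diameter) is pushed back, m: 0 = fully out, 0.0035 while the tongue passes. The tongue meets it 0.094 rad above its seat; to pass takes 5 to 9 N of downward push at the knob. Only in the last 2 to 5 mm before the seat does the roller spring out over the tongue and hold it; on the seat the push rises sharply
- drilled_plate: finished steel plate, 64 x 90 x 10 mm with two drilled holes, lying on the bench beside the jig
- flat_file: flat file with wooden handle, 260 mm long, on the bench
- half_file: narrower file with wooden handle, 260 mm long, on the bench
- wire_brush: wooden wire brush, 220 mm long, on the bench
- hammer: hammer, 280 mm long, on the bench
- try_square: steel try square, 110 x 165 mm, on the bench
- cube0: aluminium cube, 35 mm
- cube1: aluminium cube, 35 mm
Things that resemble listed ones, but are neither listed nor needed, are in the scene too. What is shaped like the part that bears plate_mid but brown or pink is not meant.

How it is judged (in metres and radians):
On the way, in this order (a step that is already met when the one before it is completed fails the run):
1. the plate lies flush against all three pins (x of plate_mid in the frame of jig between -0.0025 and 0.0025 m and y of plate_mid in the frame of jig between -0.003 and 0.003 m and z of plate_mid in the frame of jig below 0.038 m and angle between the x axis of plate_mid and the x axis of jig, either way round below 0.035 rad), for 0.2 s.
2. the keeper bar is shut and the roller has sprung out over its tongue (value of joint keeper below 0.046 rad and value of joint catch_roller below 0.0012 m), for 0.2 s.
At the end, for the whole second after the job is handed in: The plate lies flat on the rails within 2.5 mm (jig x) and 3 mm (jig y) of its place flush against the three pins and within 2 degrees of square; the keeper bar is down (angle under 0.046 rad) and the catch roller is out over its tongue (pushed back less than 1.2 mm) (all of step 1 and all of step 2); the robot touches nothing.
It fails at once if the catch is loaded with more than 25 N (contact force between catch and anything else above 25 N).
It fails at once if another thing on the bench is moved more than 20 mm (distance of any of drilled_plate, flat_file, half_file, wire_brush, hammer, try_square, cube0, cube1 from where it was at the start of the episode above 0.02 m).
It also fails if it takes over 72 s, if anything falls off the work surface, if the arm or the gripper's body presses on something with over 40 N, if the wrist force passes 120 N, or if a joint passes its speed limit or range.

ROBOT

A 6-joint arm with a two-finger parallel gripper is mounted at the origin on the work surface. World frame = base frame: x ahead of the robot, y to its left, z up, the work surface at z = 0. Lengths are in mm, angles in rad, forces in N, time in s.
With the tool pointing down it reaches from about 350 to 725 mm from the base axis. Payload 6 kg.
Tool frame: the origin (TCP) lies on the centre line of the jaws, within the pads' length; the fingertips stand manip.tip_reach ahead of it and the grasp point (between the pads) lies 6 mm ahead of it (manip.tip_reach is the distance from the TCP to the fingertips, in mm); z points along the fingers, y is the line along which they close (so a half turn about z gives the same grasp; the last joint's range is limited). The gripper opens to 85 mm and grips with 20 to 120 N. Pads are 22 mm wide; open, the fingers measure 114 mm over their backs; the gripper's body (76 mm by 85 mm) begins 54 mm behind the grasp point. The pads swing forward as they close: fully open they stand 13 mm farther back than shut.
Start: joints at [-0.94, 0.04, 0.085, 0, -1.615, -0.334], TCP at [175.488, -573.743, 256.261] pointing down, gripper open.
Joint ranges: [-2.56, 2.56], [-1.29, 2.01], [-1.08, 1.49], [-3.29, 1.98], [-2.81, -0.18], [-2.99, 2.99]. Speed limits (rad/s): [2.57, 2.57, 3.01, 3.14, 3.14, 3.14].

INTERFACE

Orientations are given as a rotation vector (axis times angle).
In Python, from cell import manip, optics, workorder gives the robot as it stands.
- The arm moves only by the tool arm_command, never from a script. Its argument "moves" is a list of rows, each a list of 6 numbers: the shift along the tool's x, y, z in mm, then the turn, a rotation vector about the tool's x, y, z in rad. A call has 1 to 12 rows; each row is the pose to reach, as a shift and turn from the pose commanded when the call began, along the tool's axes at that moment; what a row does not reach only later rows make up. A row lasts 1/10 s, in which the tool goes at most 50 mm and 8.59 degrees, less where a joint would pass 70% of its speed; a pose out of reach is approached as far as the arm can. A call with a gripper value outside its range is refused whole. "hand" is the opening in per cent of the stroke, from 0 (shut) to 100 (fully open), set as the call begins (left out, the last holds). The fingers move at their own pace and stop on an object; "squeeze" is the grip in N (left out, the last holds). Time passes only in rows, so rows that repeat a pose let the fingers close. It gives the time, the measured TCP pose, the force, the opening and the grip force at its end, in the units of the state.
- manip.state(): the state, without advancing time (a new reading comes with each control period).
- optics.snapshot(name): name is "scene" or "top"; returns (picture, depth): 480x640x3 uint8, red, green, blue; 480x640 float32, mm along the optical axis (not along the pixel's ray), 0 where there is no reading.
- optics.camera_params(name): a dict with "camera_matrix" (3x3 intrinsics, pixels), "extrinsics" (4x4, takes a point from camera to world coordinates). Camera axes: x right, y up, looking along -z (the intrinsics and any distortion apply to the point x, -y, -z); pixel columns grow to the right and rows downward; lengths in mm; the calibration is good to about 2 mm. A picture is of the moment at which its call begins. camera_params takes no time and is no camera call.
- workorder.hand_in(): hands the job in; it is judged then, once.
The state is a dict: "time_s": time; "joint_pos": joint angles; "qd": joint speeds; "joint_efforts": joint torques, N m; "tool_pos": TCP position; "eef_rot": TCP orientation; "force": force on the tool from outside, world axes, zero at the start; "ft_torque": the same for the moment, N m; "finger_gap": opening from 0.0 (shut) to 1.0 (fully open); "finger_force": force on a finger pad.
Only numpy, scipy, OpenCV 4.12 (cv2) and the standard library are available. Lean on these libraries where they do the work, as an engineer would, in place of code of your own. Each camera call takes 0.05 s, during which the arm holds its last target. There are 200 camera calls.

## Working session

There is one attempt and no reset: what is moved stays moved. The work goes in short steps, Python scripts to look and compute and a tool call to move; the robot and the scene stay as the last step left them, time stands still between calls to the robot, and variables do not carry over. Pictures are saved under pics/ and viewed, at most 10 in all, crops included, and the job is handed in when it is done.

Besides the shell and the picture viewer there is one more tool, called after ">>>" as name([rows], argument=value, ...), one row to a line, values as JSON. arm_command: Moves the arm, as the interface text tells. Its arguments: {"type":"object","properties":{"moves":{"type":"array"},"hand":{"type":"number"},"squeeze":{"type":"number"}},"required":["moves"]}

```bash
ls; mkdir -p pics; python3 - <<'E'
from cell import manip, optics
import cv2,numpy as np
print(manip.state(), manip.tip_reach)
for n in ("scene","top"):
    p,d=optics.snapshot(n); cv2.imwrite(f"pics/{n}0.png",p[:,:,::-1]); np.save(f"pics/{n}0_d.npy",d)
    c=optics.camera_params(n); print(n,np.round(c["camera_matrix"],1).tolist(),np.round(c["extrinsics"],3).tolist(),[k for k in c])
E
```

```text
pics
{'time_s': 0.0, 'joint_pos': array([-9.40284535e-01,  4.08430209e-02,  8.37912926e-02, -4.90583372e-04,
       -1.61549149e+00, -3.33697581e-01]), 'qd': array([ 0.00026869, -0.0008853 , -0.00035698,  0.00081723,  0.00072617,
        0.00098024]), 'joint_efforts': array([-1.99706878e-04, -3.68205035e+01,  3.47419667e+01,  6.93276554e+00,
       -5.46475421e-03,  3.79893970e-05]), 'tool_pos': array([ 175.48957538, -573.46284622,  255.24511557]), 'eef_rot': array([ 4.64502762e-01, -3.10668206e+00, -2.78786215e-03]), 'force': array([-0.21380694, -0.05842448,  0.40665878]), 'ft_torque': array([ 0.01758493, -0.04093241, -0.00208119]), 'finger_force': 0.0, 'finger_gap': 1.0034887124622356} 25.0
scene [[523.4, 0.0, 316.9], [0.0, 523.4, 241.5], [0.0, 0.0, 1.0]] [[0.03, -0.753, 0.657, 1288.402], [0.999, 0.034, -0.007, -40.041], [-0.017, 0.657, 0.754, 994.734], [0.0, 0.0, 0.0, 1.0]] ['camera_matrix', 'extrinsics']
top [[554.6, 0.0, 314.6], [0.0, 554.6, 236.6], [0.0, 0.0, 1.0]] [[-0.014, 0.998, -0.066, 378.006], [-1.0, -0.014, 0.002, -5.89], [0.001, 0.066, 0.998, 1564.051], [0.0, 0.0, 0.0, 1.0]] ['camera_matrix', 'extrinsics']
```

View pics/scene0.png

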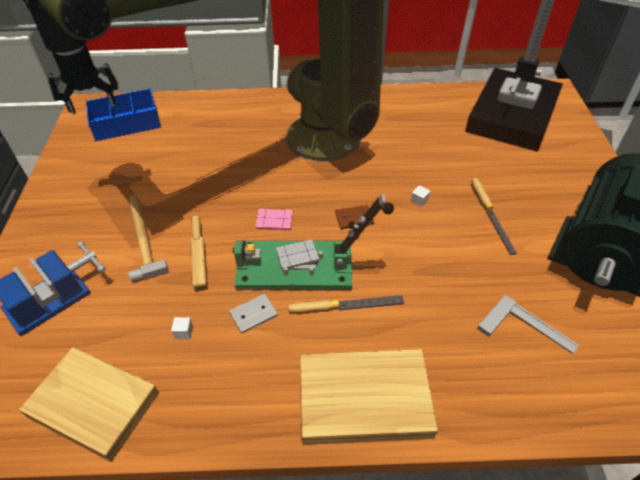

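View pics/top0.png

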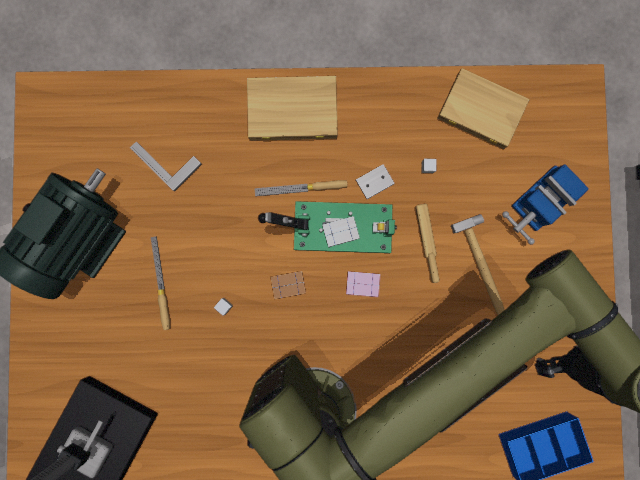

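Top view: the steel plate with blue lines lies in the jig at (340,231). Lookalikes are the drilled plate (375,181), the pink plate (363,284) and the brown plate (288,285). I choose (340,231) because it is in the green jig with scribed lines. The hinge and knob are on the left at (265,218) and the catch is at (383,228). So jig +y is about world +y.

```bash
cat > h.py <<'E'
import numpy as np, cv2
from cell import manip, optics
from scipy.spatial.transform import Rotation as R
def ray(n,uv,z):
    c=optics.camera_params(n);K=c["camera_matrix"];E=c["extrinsics"]
    uv=np.atleast_2d(np.asarray(uv,float))
    d=np.c_[(uv[:,0]-K[0,2])/K[0,0],-(uv[:,1]-K[1,2])/K[1,1],-np.ones(len(uv))]@E[:3,:3].T
    return E[:3,3]+d*((z-E[2,3])/d[:,2])[:,None]
def biggest(m):
    cs,_=cv2.findContours(m.astype(np.uint8),cv2.RETR_EXTERNAL,cv2.CHAIN_APPROX_NONE)
    return max(cs,key=cv2.contourArea)
def rect(pts):  # world xy -> centre, sizes, angle
    return cv2.minAreaRect(pts[:,:2].astype(np.float32))
E
python3 - <<'E'
from h import *
out=[]
for n,box in (("top",(280,190,410,265)),("scene",(225,225,365,300))):
    p=cv2.imread(f"pics/{n}0.png"); hsv=cv2.cvtColor(p,cv2.COLOR_BGR2HSV)
    x0,y0,x1,y1=box; roi=np.zeros(p.shape[:2],bool); roi[y0:y1,x0:x1]=1
    g=roi&(hsv[...,0]>50)&(hsv[...,0]<90)&(hsv[...,1]>90)
    g=cv2.morphologyEx(g.astype(np.uint8),cv2.MORPH_CLOSE,np.ones((3,3)))
    c=biggest(g)[:,0]; print(n,"jig",rect(ray(n,c,24)))
    w=roi&(hsv[...,1]<60)&(hsv[...,2]>110)
    w=cv2.morphologyEx(w.astype(np.uint8),cv2.MORPH_OPEN,np.ones((5,5)))
    c=biggest(w)[:,0]; print(n,"plate",rect(ray(n,c,40)),cv2.boundingRect(c))
    out.append(cv2.resize(p[y0-20:y1+10,x0-45:x1+5],None,fx=4,fy=4,interpolation=2))
    v=out[-1]; out[-1]=v[:, :780]
cv2.imwrite("pics/crop0.png",cv2.resize(np.vstack([cv2.copyMakeBorder(o,0,0,0,780-o.shape[1],0) for o in out]),None,fx=.72,fy=.72))
d=np.load("pics/top0_d.npy"); print(d[231,340],d[218,265])
E
```

```text
top jig ((506.0900573730469, -91.18997192382812), (277.2723388671875, 134.78829956054688), 87.29199981689453)
top plate ((498.38726806640625, -78.58454895019531), (74.12214660644531, 90.4269790649414), 14.465795516967773) (323, 217, 36, 29)
scene jig ((508.184814453125, -87.34721374511719), (268.77496337890625, 140.0482940673828), 87.44723510742188)
scene plate ((491.1268310546875, -80.53961181640625), (72.77153778076172, 94.46916198730469), 19.143997192382812) (277, 241, 42, 29)
1527.1243 1331.3022
```

View pics/crop0.png

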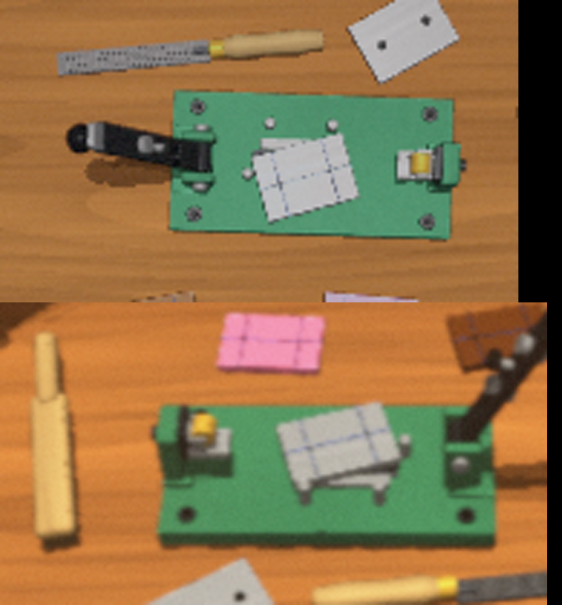

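The crop confirms the choice: the skewed plate with blue lines is in the jig. The side pins are at about (350.6,213.8) and (328.4,212.7), the end pin at about (321,230) in the top image. I will refine with those pins.

```bash
python3 - <<'E'
from h import *
p=cv2.imread("pics/top0.png"); gr=cv2.cvtColor(p,cv2.COLOR_BGR2HSV)
S=gr[...,1].astype(float)
W=[]
for u,v in ((350.6,213.8),(328.4,212.7),(321.1,230.1)):
    a=S[int(round(v))-3:int(round(v))+4,int(round(u))-3:int(round(u))+4]; w=np.clip(110-a,0,None); 
    if u<322: w[:,5:]=0
    yy,xx=np.mgrid[0:7,0:7]; uv=(int(round(u))-3+(w*xx).sum()/w.sum(),int(round(v))-3+(w*yy).sum()/w.sum())
    W.append(ray("top",uv,44)[0,:2]); print(uv,W[-1])
J=np.array([[37,-30],[37,30],[-12,50]],float); W=np.array(W)
Jc=J-J.mean(0);Wc=W-W.mean(0)
th=np.arctan2((Jc[:,0]*Wc[:,1]-Jc[:,1]*Wc[:,0]).sum(),(Jc*Wc).sum())
Rm=np.array([[np.cos(th),-np.sin(th)],[np.sin(th),np.cos(th)]]); t=W.mean(0)-Rm@J.mean(0)
print("yaw",np.degrees(th),"origin",t,"res",W-(J@Rm.T+t))
# plate
for thr in (150,165,180,195):
    m=np.zeros(S.shape,np.uint8); m[208:255,318:365]=((gr[...,2]>thr)&(S<60))[208:255,318:365]
    m=cv2.morphologyEx(m,cv2.MORPH_CLOSE,np.ones((3,3))); m=cv2.morphologyEx(m,cv2.MORPH_OPEN,np.ones((5,5)))
    r=rect(ray("top",biggest(m)[:,0],40)); print(thr,r,"in jig",(np.array(r[0])-t)@Rm)
print("green corner check, centre of jig base:",Rm@[0,-12]+t)
# knob
d=np.load("pics/top0_d.npy"); h=gr[...,2]
c=optics.camera_params("top");E=c["extrinsics"];K=c["camera_matrix"]
v,u=np.mgrid[195:245,250:312];dd=d[195:245,250:312]
P=np.stack([(u-K[0,2])/K[0,0]*dd,-(v-K[1,2])/K[1,1]*dd,-dd],-1).reshape(-1,3)@E[:3,:3].T+E[:3,3]
P=P[(P[:,2]>90)&(P[:,2]<400)]; q=(P[:,:2]-t)@Rm
for lo in range(130,250,20):
    s=(q[:,1]>=lo)&(q[:,1]<lo+20)
    if s.any(): print(lo,q[s].mean(0),P[s,2].max(),s.sum())
E
```

```text
(np.float64(350.48438934802573), np.float64(214.49219467401286)) [ 538.16779211 -107.8399835 ]
(np.float64(328.32824427480915), np.float64(212.34809160305343)) [544.94959526 -46.91196034]
(np.float64(320.5693374422188), np.float64(229.71032357473035)) [497.27555514 -24.83529919]
yaw -5.045019318864747 origin [504.74540436 -74.64711797] res [[-0.79611706 -0.05536519]
 [ 0.70937843  1.10510341]
 [ 0.08673863 -1.04973822]]
150 ((499.49273681640625, -77.53924560546875), (75.81902313232422, 90.41600799560547), 14.466142654418945) in jig [-4.97798898 -3.34283478]
165 ((499.5552978515625, -77.2982177734375), (75.57756042480469, 89.98048400878906), 14.466314315795898) in jig [-4.93686593 -3.09723919]
180 ((497.76031494140625, -77.34810638427734), (72.31600952148438, 89.70639038085938), 12.928816795349121) in jig [-6.72050779 -3.30478256]Traceback (most recent call last):
  File "<stdin>", line 19, in <module>
  File "h.py", line 11, in biggest
    return max(cs,key=cv2.contourArea)
ValueError: max() iterable argument is empty
```

Jig yaw is about -2.7° from the long green edges. The origin is about (505.5,-76), and pins and base centre agree within 2 mm. The plate is at jig (-11,-5) with a skew of about 17°, consistent with the given offsets. Now the first move.

```bash
cat >> h.py <<'E'
O=np.array([505.5,-76.]); YAW=np.radians(-2.7)
RJ=R.from_euler('z',YAW)
def j2w(x,y,z): return RJ.apply([x,y,z])+[O[0],O[1],0]
def w2j(w): return RJ.inv().apply(np.asarray(w)-[O[0],O[1],0])
def go(x,y,ztip):
    s=manip.state(); T=R.from_rotvec(s["eef_rot"])
    d=T.inv().apply(j2w(x,y,ztip+manip.tip_reach)-s["tool_pos"])
    ty=T.apply([0,1,0]); a=np.arctan2(ty[1],ty[0]); e=(YAW+np.pi/2-a+np.pi/2)%np.pi-np.pi/2
    print("shift",d.round(1),"turn z",round(-e,3)); return d
def st():
    s=manip.state(); T=R.from_rotvec(s["eef_rot"]); p=w2j(s["tool_pos"]); p[2]-=manip.tip_reach
    print("t",round(s["time_s"],1),"tip jig",p.round(1),"F jig",RJ.inv().apply(s["force"]).round(1),"tool x in jig",RJ.inv().apply(T.apply([1,0,0])).round(3),"y",RJ.inv().apply(T.apply([0,1,0])).round(3),"gap",s["finger_gap"])
E
python3 -c "
from h import *
st();go(-90,22,200)"
```

```text
t 0.1 tip jig [-306.2 -512.5  230.4] F jig [ 0.3 -1.  -0.2] tool x in jig [-0.941 -0.337  0.   ] y [-0.337  0.941  0.002] gap 0.9959237844146933
shift [-383.8  430.2   31. ] turn z 0.344
```

>>> arm_command([
  [-32, 36, 2, 0, 0, 0.03],
  [-64, 72, 5, 0, 0, 0.06],
  [-96, 108, 8, 0, 0, 0.09],
  [-128, 143, 10, 0, 0, 0.12],
  [-160, 179, 13, 0, 0, 0.15],
  [-192, 215, 15, 0, 0, 0.18],
  [-224, 251, 18, 0, 0, 0.21],
  [-256, 287, 21, 0, 0, 0.24],
  [-288, 323, 23, 0, 0, 0.27],
  [-320, 358, 26, 0, 0, 0.3],
  [-352, 394, 28, 0, 0, 0.33],
  [-384, 430, 31, 0, 0, 0.344],
], hand=0, squeeze=60)

```text
time_s: 1.3
tool_pos: [417.2, -48.1, 225.4]
eef_rot: [0.075, 3.14, 0.001]
force: [1.7, -0.1, 0.7]
finger_gap: -0.003
finger_force: 0.0
```

```bash
python3 -c "
from h import *
st();go(-85,22,60)"
```

```text
t 1.3 tip jig [-89.5  23.7 200.4] F jig [ 1.8 -0.   0.7] tool x in jig [-1.     0.    -0.001] y [0.    1.    0.001] gap -0.0027863455586747913
shift [ -4.4  -1.8 140.4] turn z -0.0
```

>>> arm_command([
  [0, 0, 30, 0, 0, 0],
  [0, -2, 65, 0, 0, 0],
  [0, -2, 105, 0, 0, 0],
  [0, -2, 140, 0, 0, 0],
  [0, -2, 160, 0, 0, 0],
  [0, -2, 168, 0, 0, 0],
  [0, -2, 168, 0, 0, 0],
])

```text
time_s: 2.0
tool_pos: [416.3, -52.4, 56.6]
eef_rot: [-0.074, -3.139, 0.001]
force: [0.2, 0.1, 0.9]
finger_gap: -0.002
finger_force: 0.0
```

```bash
python3 -c "
from h import *
st()
for n,b in (('top',(280,190,400,260)),('scene',(225,215,365,300))):
    p,_=optics.snapshot(n); x0,y0,x1,y1=b; o=cv2.resize(p[y0:y1,x0:x1,::-1],(560,int(560*(y1-y0)/(x1-x0))),interpolation=2)
    globals()[n]=o
cv2.imwrite('pics/a1.png',np.vstack([top,scene])[:600])"
```

```text
t 2.0 tip jig [-90.2  19.4  31.6] F jig [0.2 0.1 0.9] tool x in jig [-1.     0.     0.002] y [ 0.     1.    -0.001] gap -0.0021111431986522112
```

View pics/a1.png

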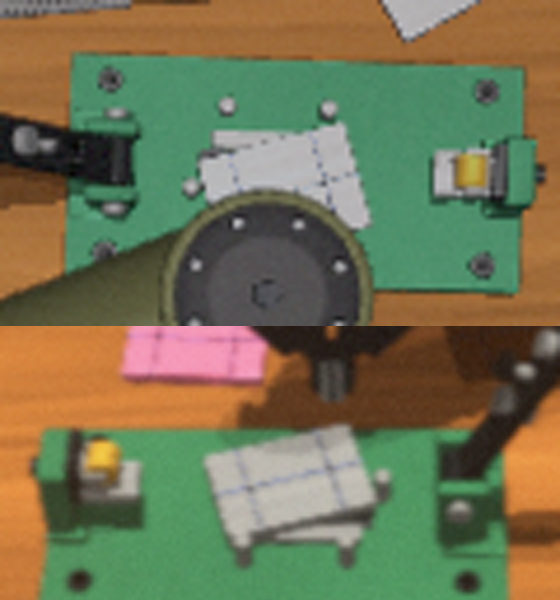

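The scene crop shows the fingertips at (332,395), in front of the far -x edge near its +y end, and the plate is clear of all pins. Pushing in jig +x next.

>>> arm_command([
  [-10, 0, 0, 0, 0, 0],
  [-18, 0, 0, 0, 0, 0],
  [-23, 0, 0, 0, 0, 0],
  [-27, 0, 0, 0, 0, 0],
  [-30, 0, 0, 0, 0, 0],
  [-33, 0, 0, 0, 0, 0],
  [-36, 0, 0, 0, 0, 0],
  [-39, 0, 0, 0, 0, 0],
  [-41, 0, 0, 0, 0, 0],
  [-43, 0, 0, 0, 0, 0],
  [-43, 0, 0, 0, 0, 0],
])

```text
time_s: 3.2
tool_pos: [459.8, -54.1, 57.1]
eef_rot: [-0.074, -3.14, -0.0]
force: [-2.5, 2.2, 0.6]
finger_gap: 0.003
finger_force: 1.3
```

```bash
python3 -c "
from h import *
st()"
```

```text
t 3.2 tip jig [-46.6  19.7  32.1] F jig [-2.6  2.1  0.6] tool x in jig [-1.  0.  0.] y [0. 1. 0.] gap 0.002701671559499624
```

>>> arm_command([
  [-1, 0, 0, 0, 0, 0],
  [-2, 0, 0, 0, 0, 0],
  [-2, 0, 0, 0, 0, 0],
])

```text
time_s: 3.5
tool_pos: [461.6, -54.1, 57.1]
eef_rot: [-0.074, -3.14, -0.001]
force: [-3.9, 3.8, 0.7]
finger_gap: -0.003
finger_force: 2.0
```

>>> arm_command([
  [-1, 0, 0, 0, 0, 0],
  [-1.5, 0, 0, 0, 0, 0],
  [-1.5, 0, 0, 0, 0, 0],
])

```text
time_s: 3.8
tool_pos: [462.8, -54.1, 57.1]
eef_rot: [-0.074, -3.139, -0.001]
force: [-6.4, 4.0, 1.9]
finger_gap: 0.002
finger_force: 2.8
```

```bash
python3 -c "
from h import *
st()"
```

```text
t 3.8 tip jig [-43.7  19.8  32.1] F jig [-6.5  3.7  1.9] tool x in jig [-1.    -0.     0.001] y [-0.     1.     0.001] gap 0.0020172404143690543
```

>>> arm_command([
  [-0.5, 0, 0, 0, 0, 0],
  [-1, 0, 0, 0, 0, 0],
  [-1, 0, 0, 0, 0, 0],
])

```text
time_s: 4.1
tool_pos: [463.6, -54.0, 57.1]
eef_rot: [-0.074, -3.139, -0.001]
force: [-7.7, 4.9, 2.5]
finger_gap: 0.001
finger_force: 3.7
```

>>> arm_command([
  [-0.5, 0, 0, 0, 0, 0],
  [-1, 0, 0, 0, 0, 0],
  [-1, 0, 0, 0, 0, 0],
])

```text
time_s: 4.4
tool_pos: [464.0, -54.0, 57.0]
eef_rot: [-0.074, -3.137, -0.001]
force: [-11.2, 5.6, 6.1]
finger_gap: -0.001
finger_force: 5.3
```

```bash
python3 -c "
from h import *
st()
p,_=optics.snapshot('scene'); x0,y0,x1,y1=225,215,365,300
cv2.imwrite('pics/a2.png',cv2.resize(p[y0:y1,x0:x1,::-1],None,fx=5,fy=5,interpolation=2))"
```

```text
t 4.4 tip jig [-42.4  20.   32. ] F jig [-11.4   5.1   6.1] tool x in jig [-1.    -0.     0.003] y [-0.     1.     0.001] gap -0.0011621826584982799
```

View pics/a2.png

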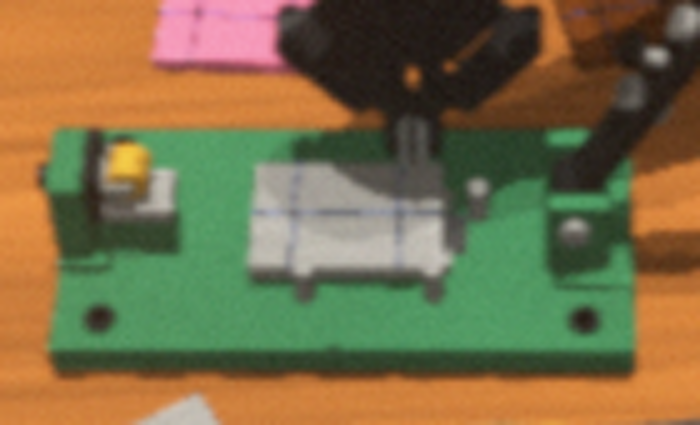

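The plate is now square against both side pins: plate edges at crop x 250 to 447, with a gap to the end pin at (478,190). Back off and go round to the -y end, with the tool turned 90° for clearance to the catch.

>>> arm_command([
  [10, 0, 0, 0, 0, 0],
  [25, 0, 0, 0, 0, 0],
  [30, 0, -30, 0, 0, 0],
  [30, 0, -75, 0, 0, 0],
  [30, 0, -95, 0, 0, 0],
])

```text
time_s: 4.95
tool_pos: [437.1, -53.5, 157.2]
eef_rot: [0.074, 3.133, -0.0]
force: [0.3, 1.6, 0.2]
finger_gap: -0.002
finger_force: 0.0
```

```bash
python3 -c "
from h import *
st();print(manip.state()['joint_pos'].round(2))
for c in ((253,165),(247,272),(443,165),(448,275)): print(w2j(ray('scene',(c[0]/5+225-.4,c[1]/5+215-.4),40)[0]).round(1))
print(w2j(ray('scene',(478/5+225-.4,187/5+215-.4),46)[0]).round(1), 'end pin')
p,_=optics.snapshot('top'); hsv=cv2.cvtColor(p,cv2.COLOR_RGB2HSV); m=np.zeros(p.shape[:2],np.uint8); m[208:255,325:365]=((hsv[...,2]>150)&(hsv[...,1]<60))[208:255,325:365]
m=cv2.morphologyEx(m,cv2.MORPH_OPEN,np.ones((5,5)));q=np.array([w2j(a) for a in ray('top',biggest(m)[:,0],40)]);print(q.min(0),q.max(0))
go(-12,-70,120)"
```

```text
t 5.0 tip jig [-69.4  19.2 132.2] F jig [0.2 1.6 0.2] tool x in jig [-1.    -0.    -0.008] y [-0.  1. -0.] gap -0.0017204060012915305
[ 0.34 -0.41 -0.48  0.   -1.49 -1.96]
[-31.7 -57.7  40. ]
[ 33.4 -56.   40. ]
[-32.   33.5  40. ]
[34.8 37.3 40. ]
[-13.3  50.6  46. ] end pin
[ 16.85012556 -54.52200381  40.        ] [ 33.75460594 -37.49774729  40.        ]
shift [-56.3 -89.3  15. ] turn z 0.0
```

>>> arm_command([
  [-5, -8, 0, 0, 0, -0.14],
  [-10, -17, 0, 0, 0, -0.28],
  [-15, -25, 0, 0, 0, -0.42],
  [-20, -34, 0, 0, 0, -0.56],
  [-25, -43, 0, 0, 0, -0.7],
  [-31, -51, 0, 0, 0, -0.85],
  [-36, -60, 0, 0, 0, -0.99],
  [-41, -68, 0, 0, 0, -1.13],
  [-46, -77, 0, 0, 0, -1.27],
  [-51, -85, 0, 0, 0, -1.41],
  [-56, -93, 0, 0, 0, -1.55],
  [-56, -93, 0, 0, 0, -1.571],
])

```text
time_s: 6.2
tool_pos: [487.4, -149.6, 152.1]
eef_rot: [2.169, -2.272, 0.001]
force: [0.0, 0.3, 0.2]
finger_gap: -0.0
finger_force: 0.0
```

```bash
python3 -c "
from h import *
st();go(-12,-74,33)"
```

```text
t 6.2 tip jig [-14.7 -74.4 127.1] F jig [-0.   0.3  0.2] tool x in jig [ 0.001 -1.     0.001] y [-1.    -0.001 -0.   ] gap -0.00010270073834173523
shift [-0.4 -2.6 94.1] turn z -1.57
```

>>> arm_command([
  [0, -2, 20, 0, 0, 0],
  [0, -2, 45, 0, 0, 0],
  [0, -2, 65, 0, 0, 0],
  [0, -2, 80, 0, 0, 0],
  [0, -2, 90, 0, 0, 0],
  [0, -2, 94, 0, 0, 0],
  [0, -2, 94, 0, 0, 0],
])

```text
time_s: 6.9
tool_pos: [489.0, -148.7, 58.3]
eef_rot: [2.168, -2.273, 0.0]
force: [-0.2, 0.9, 0.7]
finger_gap: 0.002
finger_force: 0.0
```

>>> arm_command([
  [-3, 0, 0, 0, 0, 0],
  [-6, 0, 0, 0, 0, 0],
  [-9, 0, 0, 0, 0, 0],
  [-12, 0, 0, 0, 0, 0],
  [-14, 0, 0, 0, 0, 0],
  [-15, 0, 0, 0, 0, 0],
  [-15, 0, 0, 0, 0, 0],
])

```text
time_s: 7.6
tool_pos: [489.9, -134.0, 59.0]
eef_rot: [-2.169, 2.273, -0.002]
force: [-0.4, -3.9, 3.8]
finger_gap: 0.005
finger_force: 2.5
```

```bash
python3 -c "
from h import *
st()"
```

```text
t 7.6 tip jig [-12.9 -58.7  34. ] F jig [-0.2 -3.9  3.8] tool x in jig [ 0.    -1.     0.001] y [-1.    -0.    -0.001] gap 0.004502803674985589
```

>>> arm_command([
  [-1, 0, 0, 0, 0, 0],
  [-1.5, 0, 0, 0, 0, 0],
  [-1.5, 0, 0, 0, 0, 0],
])

```text
time_s: 7.9
tool_pos: [489.9, -132.7, 58.9]
eef_rot: [2.169, -2.273, 0.002]
force: [-0.9, -5.6, 5.4]
finger_gap: 0.002
finger_force: 2.7
```

>>> arm_command([
  [-0.5, 0, 0, 0, 0, 0],
  [-1, 0, 0, 0, 0, 0],
  [-1, 0, 0, 0, 0, 0],
])

```text
time_s: 8.2
tool_pos: [489.9, -131.7, 58.9]
eef_rot: [2.168, -2.273, 0.002]
force: [-1.5, -5.5, 4.3]
finger_gap: -0.0
finger_force: 2.7
```

```bash
python3 -c "
from h import *
st()
p,_=optics.snapshot('scene'); x0,y0,x1,y1=225,215,365,300
cv2.imwrite('pics/a3.png',cv2.resize(p[y0:y1,x0:x1,::-1],None,fx=5,fy=5,interpolation=2))"
```

```text
t 8.2 tip jig [-13.  -56.4  33.9] F jig [-1.3 -5.6  4.3] tool x in jig [ 0.    -1.     0.001] y [-1.    -0.    -0.001] gap -0.00042245822578611237
```

View pics/a3.png

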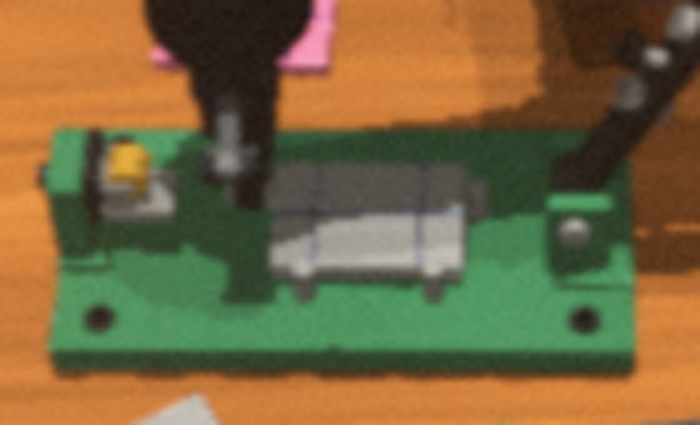

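The plate's +y edge (465) is now nearly at the end pin (478), and the force is still a sliding plateau. I will keep going in small steps.

>>> arm_command([
  [-0.5, 0, 0, 0, 0, 0],
  [-1, 0, 0, 0, 0, 0],
  [-1, 0, 0, 0, 0, 0],
])

```text
time_s: 8.55
tool_pos: [489.9, -130.7, 58.9]
eef_rot: [2.168, -2.273, 0.001]
force: [-1.6, -4.8, 4.9]
finger_gap: -0.002
finger_force: 2.7
```

>>> arm_command([
  [-0.5, 0, 0, 0, 0, 0],
  [-1, 0, 0, 0, 0, 0],
  [-1, 0, 0, 0, 0, 0],
])

```text
time_s: 8.85
tool_pos: [489.9, -130.0, 58.9]
eef_rot: [2.168, -2.273, 0.002]
force: [-1.1, -6.9, 4.5]
finger_gap: 0.003
finger_force: 3.4
```

>>> arm_command([
  [-0.5, 0, 0, 0, 0, 0],
  [-1, 0, 0, 0, 0, 0],
  [-1, 0, 0, 0, 0, 0],
])

```text
time_s: 9.15
tool_pos: [489.9, -129.8, 58.9]
eef_rot: [2.167, -2.272, 0.003]
force: [-0.4, -10.9, 2.5]
finger_gap: 0.002
finger_force: 5.2
```

Firm contact with the end pin. I will go round for a gentle confirming push in +x at mid-length.

>>> arm_command([
  [8, 0, 0, 0, 0, 0],
  [10, 0, -20, 0, 0, 0],
  [10, 0, -65, 0, 0, 0],
  [0, 20, -70, 0, 0, 0],
  [-25, 50, -70, 0, 0, 0],
  [-50, 60, -70, 0, 0, 0],
  [-54, 60, -40, 0, 0, 0],
  [-54, 60, -5, 0, 0, 0],
  [-54, 60, 1.5, 0, 0, 0],
  [-54, 48, 1.5, 0, 0, 0],
  [-54, 40, 1.5, 0, 0, 0],
  [-54, 40, 1.5, 0, 0, 0],
])

```text
time_s: 10.35
tool_pos: [453.4, -72.4, 57.5]
eef_rot: [-2.168, 2.273, -0.0]
force: [0.1, -0.2, -0.5]
finger_gap: -0.001
finger_force: 0.0
```

```bash
python3 -c "
from h import *
st()"
```

```text
t 10.3 tip jig [-52.2   1.1  32.5] F jig [ 0.1 -0.2 -0.5] tool x in jig [-0. -1. -0.] y [-1.  0. -0.] gap -0.0011324389638905983
```

>>> arm_command([
  [0, -2, 0, 0, 0, 0],
  [0, -4, 0, 0, 0, 0],
  [0, -5, 0, 0, 0, 0],
  [0, -5.5, 0, 0, 0, 0],
  [0, -5.5, 0, 0, 0, 0],
])

```text
time_s: 10.85
tool_pos: [457.9, -72.7, 56.9]
eef_rot: [-2.169, 2.273, 0.0]
force: [0.4, 0.4, -0.2]
finger_gap: 0.004
finger_force: 0.0
```

>>> arm_command([
  [0, -0.5, 0, 0, 0, 0],
  [0, -1, 0, 0, 0, 0],
  [0, -1, 0, 0, 0, 0],
])

```text
time_s: 11.15
tool_pos: [458.9, -72.7, 56.8]
eef_rot: [-2.169, 2.273, 0.0]
force: [0.1, 0.1, 0.5]
finger_gap: -0.003
finger_force: 0.0
```

>>> arm_command([
  [0, -0.5, 0, 0, 0, 0],
  [0, -1, 0, 0, 0, 0],
  [0, -1, 0, 0, 0, 0],
])

```text
time_s: 11.45
tool_pos: [459.9, -72.8, 56.8]
eef_rot: [-2.169, 2.273, 0.0]
force: [1.1, 0.4, -0.3]
finger_gap: 0.002
finger_force: 0.0
```

>>> arm_command([
  [0, -1, 0, 0, 0, 0],
  [0, -2, 0, 0, 0, 0],
  [0, -2, 0, 0, 0, 0],
])

```text
time_s: 11.75
tool_pos: [461.7, -72.9, 56.7]
eef_rot: [2.168, -2.273, -0.001]
force: [-1.5, 0.5, 1.4]
finger_gap: 0.003
finger_force: 1.1
```

>>> arm_command([
  [0, -1, 0, 0, 0, 0],
  [0, -2, 0, 0, 0, 0],
  [0, -2, 0, 0, 0, 0],
])

```text
time_s: 12.05
tool_pos: [462.3, -73.1, 56.5]
eef_rot: [2.166, -2.271, -0.005]
force: [-9.0, 2.3, 5.8]
finger_gap: -0.002
finger_force: 5.7
```

>>> arm_command([
  [0, -0.5, 0, 0, 0, 0],
  [0, -1, 0, 0, 0, 0],
  [0, -1, 0, 0, 0, 0],
])

```text
time_s: 12.35
tool_pos: [462.6, -73.2, 56.5]
eef_rot: [2.165, -2.27, -0.006]
force: [-13.8, 2.1, 7.9]
finger_gap: 0.002
finger_force: 8.1
```

The plate stops firmly against the side pins. Back off and rise, then check the plate and measure the knob.

>>> arm_command([
  [0, 6, 0, 0, 0, 0],
  [0, 20, 0, 0, 0, 0],
  [0, 60, -20, 0, 0, 0],
  [0, 80, -60, 0, 0, 0],
  [0, 90, -105, 0, 0, 0],
  [0, 90, -150, 0, 0, 0],
])

```text
time_s: 12.95
tool_pos: [374.1, -68.8, 209.0]
eef_rot: [-2.167, 2.27, -0.002]
force: [0.8, 0.1, 0.2]
finger_gap: 0.0
finger_force: 0.0
```

```bash
python3 - <<'E'
from h import *
st()
p,d=optics.snapshot('scene'); x0,y0,x1,y1=225,190,395,300
cv2.imwrite('pics/a4.png',cv2.resize(p[y0:y1,x0:x1,::-1],None,fx=4.6,fy=4.6,interpolation=2))
# knob: black-ish points with height, both views
for n in ('scene','top'):
    if n=='top': p,d=optics.snapshot(n)
    c=optics.camera_params(n);K=c["camera_matrix"];E=c["extrinsics"]
    v,u=np.mgrid[0:480,0:640]
    P=np.stack([(u-K[0,2])/K[0,0]*d,-(v-K[1,2])/K[1,1]*d,-d],-1)@E[:3,:3].T+E[:3,3]
    q=(P-[*O,0])@RJ.as_matrix()
    s=(d>0)&(abs(q[...,0])<25)&(q[...,1]>85)&(q[...,1]<300)&(q[...,2]>80)&(q[...,2]<300)
    Q=q[s]; print(n,len(Q))
    for lo in range(90,260,15):
        t=(Q[:,1]>=lo)&(Q[:,1]<lo+15)
        if t.any(): print(lo,t.sum(),np.median(Q[t],0).round(1),"z",Q[t,2].min().round(),Q[t,2].max().round())
    m=(p.max(2)>135)&(np.ptp(p.astype(int),axis=2)<35); r=(abs(q[...,0])<50)&(abs(q[...,1]+5)<60)&(q[...,2]>36)&(q[...,2]<44)
    g=q[cv2.morphologyEx((m&r).astype(np.uint8),cv2.MORPH_OPEN,np.ones((4,4)))>0]
    if len(g): print("plate",np.percentile(g,[1,99],axis=0).round(1),cv2.minAreaRect(g[:,:2].astype(np.float32)))
E
```

```text
t 12.9 tip jig [-131.6    1.   184. ] F jig [0.8 0.1 0.2] tool x in jig [ 0.001 -1.    -0.001] y [-1.    -0.001 -0.003] gap 0.0003987865029496012
scene 807
90 29 [  1.4 101.2  84.5] z 80.0 92.0
105 132 [  5.1 114.  107.7] z 81.0 164.0
120 132 [  6.8 126.6 134.8] z 104.0 169.0
135 122 [  6.8 141.4 166.8] z 125.0 181.0
150 127 [  7.6 157.6 192.1] z 159.0 213.0
165 120 [  7.6 172.  221.7] z 192.0 240.0
180 101 [  5.  186.7 215.6] z 199.0 241.0
195 44 [  5.6 199.5 212.6] z 202.0 219.0
plate [[-28.1 -41.6  27.1]
 [ 32.3  45.4  45.8]] ((376.2535400390625, 14.176647186279297), (811.749267578125, 89.16181945800781), 1.986267328262329)
top 470
90 19 [ -0.3 103.6  83.9] z 80.0 90.0
105 65 [ -1.2 113.6 105.8] z 82.0 164.0
120 60 [ -0.4 128.1 145.1] z 110.0 169.0
135 74 [  0.4 142.4 172.3] z 137.0 184.0
150 75 [  0.5 158.4 193.9] z 153.0 216.0
165 77 [  0.9 173.1 223.7] z 203.0 242.0
180 54 [  0.4 186.9 234.4] z 207.0 243.0
195 44 [  0.5 200.6 214.8] z 207.0 224.0
plate [[-18.8  16.   32.3]
 [ -9.6  24.7  45. ]] ((-14.235580444335938, 20.308277130126953), (9.039725303649902, 8.601118087768555), 1.8011456727981567)
```

View pics/a4.png

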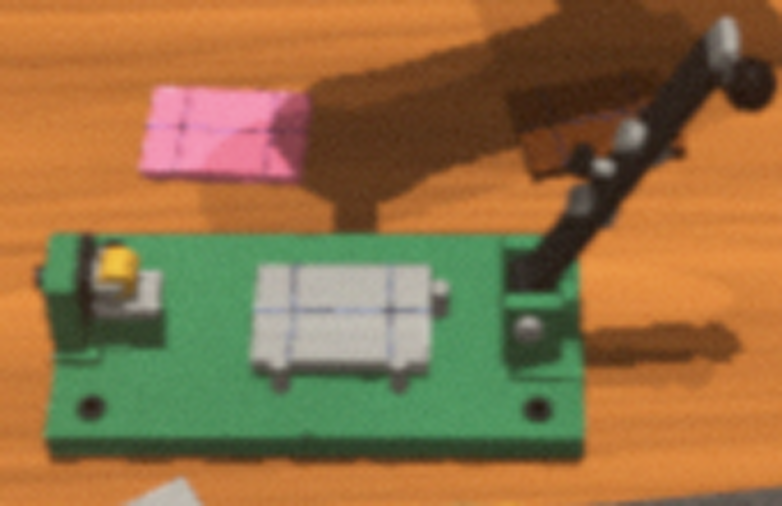

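The plate sits flush against all three pins: its +y edge (430,300) touches the end pin at (440,293) and both side pins meet its front edge at (280,375) and (400,375). The knob is at (748,83), jig about (0,197,203), which gives a bar angle of about 2.05 rad. Now go behind the knob.

>>> arm_command([
  [-20, 0, -10, 0, 0, 0],
  [-50, 0, -20, 0, 0, 0],
  [-85, 0, -20, 0, 0, 0],
  [-120, 0, -20, 0, 0, 0],
  [-155, 0, -20, 0, 0, 0],
  [-190, 0, -20, 0, 0, 0],
  [-220, -10, -20, 0, 0, 0],
  [-236, -40, -20, 0, 0, 0],
  [-236, -75, -18, 0, 0, 0],
  [-236, -110, -14, 0, 0, 0],
  [-236, -131, -11, 0, 0, 0],
  [-236, -131, -11, 0, 0, 0],
])

```text
time_s: 14.25
tool_pos: [518.5, 160.4, 215.5]
eef_rot: [2.164, -2.273, -0.001]
force: [0.6, -0.2, -1.1]
finger_gap: -0.006
finger_force: 0.0
```

```bash
python3 -c "
from h import *
st()"
```

```text
t 14.2 tip jig [  1.8 236.8 190.5] F jig [ 0.6 -0.2 -1.1] tool x in jig [-0.002 -1.     0.002] y [-1.     0.002  0.002] gap -0.005952681826169831
```

>>> arm_command([
  [8, 0, -2, 0, 0, 0],
  [16, 0, -3, 0, 0, 0],
  [24, 0, -7, 0, 0, 0],
  [32, 0, -12, 0, 0, 0],
  [39, 0, -16, 0, 0, 0],
  [47, 0, -20, 0, 0, 0],
  [55, 0, -24, 0, 0, 0],
  [65, 0, -27, 0, 0, 0],
  [75, 0, -30, 0, 0, 0],
])

```text
time_s: 15.15
tool_pos: [513.5, 86.1, 249.9]
eef_rot: [-2.167, 2.268, -0.001]
force: [-0.5, 4.1, 3.0]
finger_gap: 0.004
finger_force: 2.3
```

```bash
python3 -c "
from h import *
st()"
```

```text
t 15.2 tip jig [  0.4 162.3 224.9] F jig [-0.6  4.1  3. ] tool x in jig [ 0.001 -1.    -0.003] y [-1.    -0.001 -0.004] gap 0.0037780967836291467
```

>>> arm_command([
  [10, 0, 3, 0, 0, 0],
  [20, 0, 3, 0, 0, 0],
  [30, 0, 2, 0, 0, 0],
  [40, 0, 2, 0, 0, 0],
  [54, 0, 3, 0, 0, 0],
  [67, 0, 4, 0, 0, 0],
  [76, 0, 5, 0, 0, 0],
  [84, 0, 7, 0, 0, 0],
  [93, 0, 9, 0, 0, 0],
  [101, 0, 12, 0, 0, 0],
  [110, 0, 15, 0, 0, 0],
  [118, 0, 18, 0, 0, 0],
])

```text
time_s: 16.35
tool_pos: [507.8, -32.7, 229.4]
eef_rot: [2.168, -2.273, -0.0]
force: [-0.6, 1.3, 0.2]
finger_gap: -0.001
finger_force: 0.8
```

```bash
python3 - <<'E'
from h import *
st()
p,d=optics.snapshot('scene'); x0,y0,x1,y1=215,150,395,300
cv2.imwrite('pics/a5.png',cv2.resize(p[y0:y1,x0:x1,::-1],None,fx=3.9,fy=3.9,interpolation=2))
E
```

```text
t 16.4 tip jig [2.000e-01 4.330e+01 2.044e+02] F jig [-0.7  1.2  0.2] tool x in jig [ 0. -1.  0.] y [-1. -0.  0.] gap -0.0009027582996032612
```

View pics/a5.png

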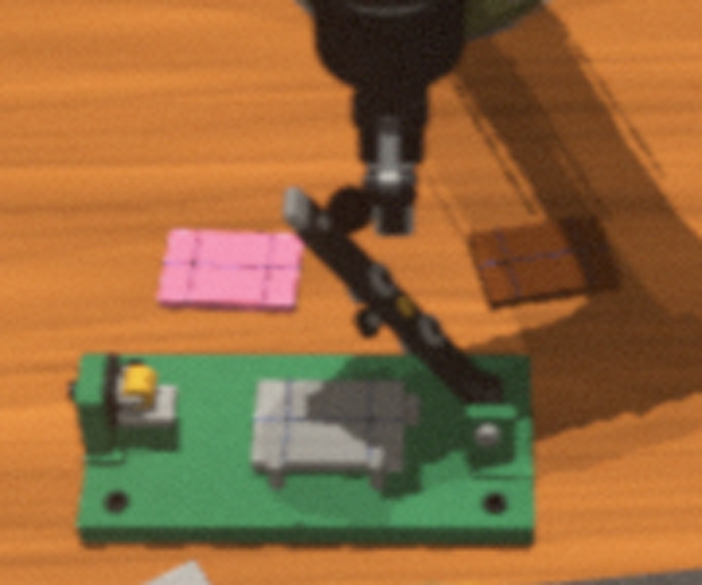

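The bar leans forward at about 1.0 rad, with the fingers at (393,215) behind the knob at (348,208). Now go above the knob and press it down along its arc.

>>> arm_command([
  [-12, 0, 0, 0, 0, 0],
  [-12, 0, -25, 0, 0, 0],
  [-10, 0, -42, 0, 0, 0],
  [8, 0, -42, 0, 0, 0],
  [24, 0, -40, 0, 0, 0],
  [36, 0, -22, 0, 0, 0],
  [48, 0, -13, 0, 0, 0],
  [60, 0, -4, 0, 0, 0],
  [70, 0, 4, 0, 0, 0],
  [79, 0, 14, 0, 0, 0],
  [87, 0, 24, 0, 0, 0],
  [95, 0, 34, 0, 0, 0],
])

```text
time_s: 17.6
tool_pos: [504.2, -132.7, 202.6]
eef_rot: [2.163, -2.273, 0.021]
force: [-3.1, -20.9, 18.5]
finger_gap: -0.002
finger_force: 13.0
```

```bash
python3 - <<'E'
from h import *
st()
E
```

```text
t 17.6 tip jig [  1.3 -56.7 177.6] F jig [ -2.1 -21.1  18.5] tool x in jig [-0.003 -1.     0.012] y [-1.     0.003 -0.007] gap -0.0024413258618849864
```

Force of -21 N in y: the finger slid to the front side of the knob. Back off upwards and look.

>>> arm_command([
  [4, 0, -4, 0, 0, 0],
  [4, 0, -20, 0, 0, 0],
  [0, 0, -50, 0, 0, 0],
  [0, 0, -70, 0, 0, 0],
])

```text
time_s: 18.0
tool_pos: [503.7, -126.2, 268.1]
eef_rot: [-2.169, 2.272, -0.002]
force: [0.7, 0.9, 1.5]
finger_gap: 0.0
finger_force: 0.0
```

```bash
python3 - <<'E'
from h import *
st()
p,d=optics.snapshot('scene'); x0,y0,x1,y1=215,150,395,300
cv2.imwrite('pics/a6.png',cv2.resize(p[y0:y1,x0:x1,::-1],None,fx=3.9,fy=3.9,interpolation=2))
E
```

```text
t 18.0 tip jig [  0.6 -50.2 243.1] F jig [0.6 1.  1.5] tool x in jig [ 0.001 -1.     0.   ] y [-1.    -0.001 -0.001] gap 0.0003369908315103868
```

View pics/a6.png

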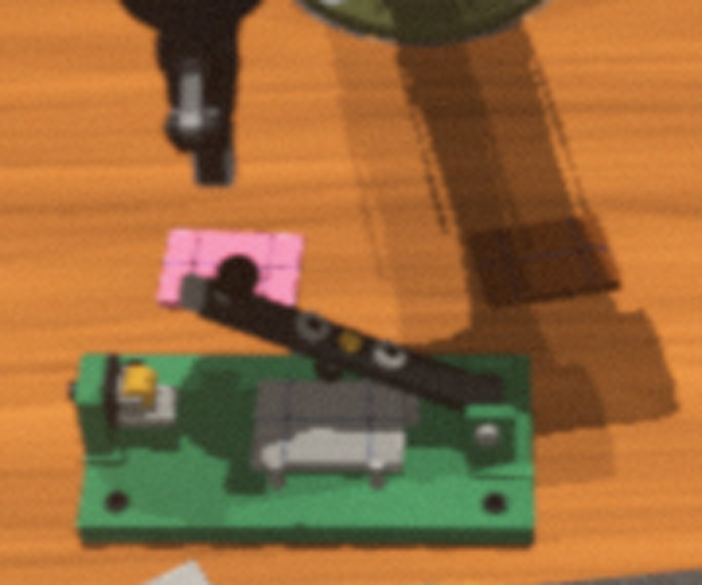

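The bar is down to roughly 0.5 rad, with its knob at crop (238,273), image about (276,220). The plate is undisturbed. I will work out the knob position on the jig's x=0 plane.

```bash
python3 - <<'E'
from h import *
from scipy.optimize import minimize_scalar
uv=(238/3.9+215-.4,273/3.9+150-.4)
a=w2j(ray('scene',uv,0)[0]);b=w2j(ray('scene',uv,300)[0]); k=a+(b-a)*(-a[0])/(b[0]-a[0])
f=lambda t:np.array([0,95-175*np.cos(t)+24*np.sin(t),59+175*np.sin(t)+24*np.cos(t)])
r=minimize_scalar(lambda t:np.linalg.norm(f(t)-k),bounds=(0,1.2),method='bounded'); print(k.round(1),r.x,f(r.x).round(1),r.fun)
for t in (.4,.35,.3,.25,.2,.15): print(t,f(t).round(1))
E
```

```text
[  0.  -44.5 171.1] 0.5406343824912652 [  0.  -42.7 169.6] 2.2863887418510327
0.4 [  0.  -56.8 149.3]
0.35 [  0.  -61.2 141.6]
0.3 [  0.  -65.1 133.6]
0.25 [  0.  -68.6 125.5]
0.2 [  0.  -71.7 117.3]
0.15 [  0.  -74.4 108.9]
```

>>> arm_command([
  [-6, 0, 15, 0, 0, 0],
  [-11, 0, 38, 0, 0, 0],
  [-10, 0, 54, 0, 0, 0],
  [-7, 0, 64, 0, 0, 0],
  [-2, 0, 73, 0, 0, 0],
  [3, 0, 81, 0, 0, 0],
  [7, 0, 88, 0, 0, 0],
])

```text
time_s: 18.75
tool_pos: [503.2, -134.8, 177.8]
eef_rot: [-2.168, 2.273, -0.001]
force: [-0.6, -0.1, 1.7]
finger_gap: -0.002
finger_force: 0.9
```

```bash
python3 - <<'E'
from h import *
st()
E
```

```text
t 18.8 tip jig [  0.5 -58.8 152.8] F jig [-0.6 -0.1  1.7] tool x in jig [-0. -1.  0.] y [-1.     0.    -0.001] gap -0.0015352879110556248
```

>>> arm_command([
  [2, 0, 6, 0, 0, 0],
  [5, 0, 12, 0, 0, 0],
  [7, 0, 18, 0, 0, 0],
  [9, 0, 23, 0, 0, 0],
  [9, 0, 23, 0, 0, 0],
])

```text
time_s: 19.25
tool_pos: [502.3, -142.8, 153.6]
eef_rot: [2.168, -2.273, -0.002]
force: [-0.9, 0.4, 0.4]
finger_gap: 0.0
finger_force: 0.0
```

```bash
python3 - <<'E'
from h import *
st()
p,d=optics.snapshot('scene'); x0,y0,x1,y1=215,170,375,300
cv2.imwrite('pics/a7.png',cv2.resize(p[y0:y1,x0:x1,::-1],None,fx=4.5,fy=4.5,interpolation=2))
E
```

```text
t 19.2 tip jig [-1.000e-01 -6.690e+01  1.286e+02] F jig [-0.9  0.4  0.4] tool x in jig [-0.    -1.    -0.001] y [-1.     0.     0.002] gap 0.00044840584189004674
```

View pics/a7.png

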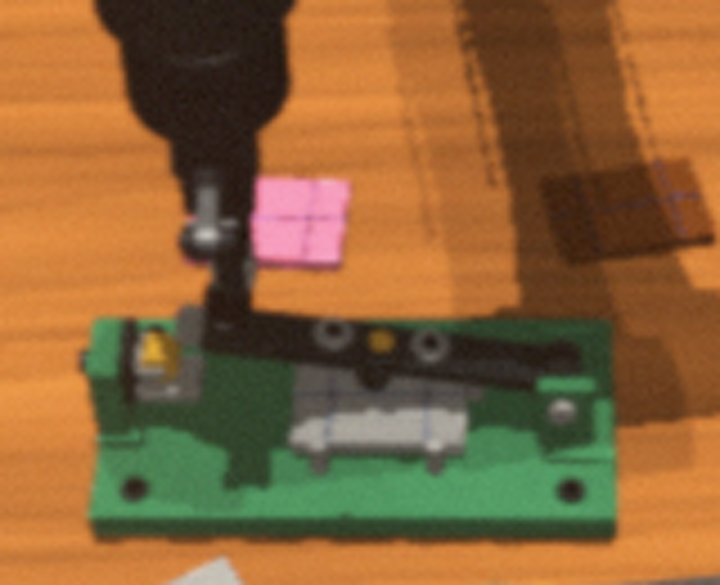

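Fingertips on top of the knob at (230,300), bar about 0.2 rad, tongue approaching the roller at (155,350). Now small steps by feel.

>>> arm_command([
  [1, 0, 2, 0, 0, 0],
  [2, 0, 4, 0, 0, 0],
  [3, 0, 6, 0, 0, 0],
  [3, 0, 7, 0, 0, 0],
  [3, 0, 7, 0, 0, 0],
])

```text
time_s: 19.8
tool_pos: [502.5, -146.0, 147.7]
eef_rot: [2.168, -2.273, -0.0]
force: [-0.3, -1.0, -0.2]
finger_gap: -0.002
finger_force: 0.0
```

>>> arm_command([
  [0, 0, 1, 0, 0, 0],
  [0, 0, 2, 0, 0, 0],
  [0, 0, 2, 0, 0, 0],
])

```text
time_s: 20.1
tool_pos: [502.5, -145.9, 145.7]
eef_rot: [2.169, -2.273, -0.0]
force: [0.2, -0.0, 0.3]
finger_gap: 0.004
finger_force: 0.2
```

>>> arm_command([
  [0, 0, 1, 0, 0, 0],
  [0, 0, 2, 0, 0, 0],
  [0, 0, 2, 0, 0, 0],
])

```text
time_s: 20.4
tool_pos: [502.5, -145.8, 143.6]
eef_rot: [-2.169, 2.273, 0.0]
force: [0.8, -1.0, 0.2]
finger_gap: 0.004
finger_force: 0.2
```

>>> arm_command([
  [0, 0, 1, 0, 0, 0],
  [0, 0, 2, 0, 0, 0],
  [0, 0, 2, 0, 0, 0],
])

```text
time_s: 20.7
tool_pos: [502.5, -145.8, 141.6]
eef_rot: [2.169, -2.273, -0.0]
force: [0.4, -0.6, 0.6]
finger_gap: 0.001
finger_force: 0.1
```

>>> arm_command([
  [0, 0, 1, 0, 0, 0],
  [0, 0, 2, 0, 0, 0],
  [0, 0, 2, 0, 0, 0],
])

```text
time_s: 21.0
tool_pos: [502.5, -145.9, 139.6]
eef_rot: [2.169, -2.273, -0.0]
force: [0.2, -0.4, 0.2]
finger_gap: 0.001
finger_force: 0.1
```

>>> arm_command([
  [0, 0, 1, 0, 0, 0],
  [0, 0, 2, 0, 0, 0],
  [0, 0, 2, 0, 0, 0],
])

```text
time_s: 21.3
tool_pos: [502.5, -145.9, 137.7]
eef_rot: [2.169, -2.273, -0.0]
force: [-0.4, -0.3, 0.1]
finger_gap: -0.001
finger_force: 0.3
```

>>> arm_command([
  [0, 0, 1, 0, 0, 0],
  [0, 0, 2, 0, 0, 0],
  [0, 0, 2, 0, 0, 0],
])

```text
time_s: 21.6
tool_pos: [502.7, -146.1, 136.9]
eef_rot: [-2.169, 2.273, -0.002]
force: [-2.7, 0.5, 6.6]
finger_gap: -0.005
finger_force: 3.0
```

>>> arm_command([
  [0, 0, 1, 0, 0, 0],
  [0, 0, 1, 0, 0, 0],
])

```text
time_s: 21.8
tool_pos: [502.6, -146.3, 136.2]
eef_rot: [2.169, -2.273, 0.002]
force: [-2.7, 0.7, 6.4]
finger_gap: -0.0
finger_force: 3.4
```

The roller was met at TCP z of about 137.2, so the seat should be near TCP z 121. I will keep taking 1 mm steps.

>>> arm_command([
  [0, 0, 1, 0, 0, 0],
  [0, 0, 1, 0, 0, 0],
])

```text
time_s: 22.0
tool_pos: [502.6, -146.5, 135.2]
eef_rot: [2.168, -2.273, 0.003]
force: [-3.8, -2.5, 7.2]
finger_gap: -0.001
finger_force: 3.3
```

>>> arm_command([
  [0, 0, 1, 0, 0, 0],
  [0, 0, 1, 0, 0, 0],
])

```text
time_s: 22.2
tool_pos: [502.6, -146.7, 134.1]
eef_rot: [2.168, -2.273, 0.003]
force: [-2.6, -2.8, 5.7]
finger_gap: 0.003
finger_force: 3.0
```

>>> arm_command([
  [0, 0, 1, 0, 0, 0],
  [0, 0, 1, 0, 0, 0],
])

```text
time_s: 22.4
tool_pos: [502.7, -146.8, 133.0]
eef_rot: [2.168, -2.273, 0.003]
force: [-1.9, -3.6, 5.9]
finger_gap: 0.003
finger_force: 2.5
```

>>> arm_command([
  [0, 0, 1, 0, 0, 0],
  [0, 0, 1, 0, 0, 0],
])

```text
time_s: 22.6
tool_pos: [502.7, -146.4, 131.4]
eef_rot: [-2.168, 2.273, -0.002]
force: [0.1, -2.3, 3.3]
finger_gap: -0.003
finger_force: 1.6
```

>>> arm_command([
  [0, 0, 1, 0, 0, 0],
  [0, 0, 1, 0, 0, 0],
])

```text
time_s: 22.8
tool_pos: [502.8, -146.3, 130.3]
eef_rot: [-2.169, 2.273, -0.002]
force: [-0.5, -2.9, 4.2]
finger_gap: 0.001
finger_force: 2.3
```

>>> arm_command([
  [0, 0, 1, 0, 0, 0],
  [0, 0, 1, 0, 0, 0],
])

```text
time_s: 23.0
tool_pos: [502.8, -146.3, 129.4]
eef_rot: [2.169, -2.273, 0.002]
force: [-0.0, -2.9, 5.9]
finger_gap: 0.003
finger_force: 2.6
```

>>> arm_command([
  [0, 0, 1, 0, 0, 0],
  [0, 0, 1, 0, 0, 0],
])

```text
time_s: 23.2
tool_pos: [502.7, -146.0, 128.0]
eef_rot: [-2.169, 2.273, -0.001]
force: [0.6, -2.0, 5.1]
finger_gap: 0.001
finger_force: 2.1
```

>>> arm_command([
  [0, 0, 1, 0, 0, 0],
  [0, 0, 1, 0, 0, 0],
])

```text
time_s: 23.4
tool_pos: [502.5, -145.6, 126.3]
eef_rot: [-2.168, 2.273, 0.001]
force: [0.4, -1.7, 2.3]
finger_gap: -0.002
finger_force: 1.2
```

>>> arm_command([
  [0, 0, 1, 0, 0, 0],
  [0, 0, 1, 0, 0, 0],
])

```text
time_s: 23.6
tool_pos: [502.3, -145.4, 124.9]
eef_rot: [2.169, -2.273, -0.002]
force: [0.1, -1.3, 0.4]
finger_gap: 0.003
finger_force: 0.5
```

>>> arm_command([
  [0, 0, 0.7, 0, 0, 0],
  [0, 0, 0.7, 0, 0, 0],
])

```text
time_s: 23.8
tool_pos: [502.2, -145.5, 124.4]
eef_rot: [2.168, -2.273, -0.002]
force: [0.5, 0.3, 0.5]
finger_gap: 0.002
finger_force: 0.1
```

>>> arm_command([
  [0, 0, 0.7, 0, 0, 0],
  [0, 0, 0.7, 0, 0, 0],
])

```text
time_s: 24.0
tool_pos: [502.3, -145.7, 123.9]
eef_rot: [2.168, -2.273, -0.001]
force: [0.2, -0.0, -0.8]
finger_gap: 0.004
finger_force: 0.0
```

>>> arm_command([
  [0, 0, 0.7, 0, 0, 0],
  [0, 0, 0.7, 0, 0, 0],
])

```text
time_s: 24.2
tool_pos: [502.4, -145.8, 123.5]
eef_rot: [2.168, -2.273, -0.001]
force: [0.1, 0.3, 0.4]
finger_gap: 0.001
finger_force: 0.0
```

>>> arm_command([
  [0, 0, 0.5, 0, 0, 0],
  [0, 0, 0.5, 0, 0, 0],
])

```text
time_s: 24.4
tool_pos: [502.5, -145.9, 123.2]
eef_rot: [2.169, -2.273, -0.0]
force: [-0.7, -0.6, 0.2]
finger_gap: 0.001
finger_force: 0.2
```

>>> arm_command([
  [0, 0, 0.6, 0, 0, 0],
  [0, 0, 0.6, 0, 0, 0],
])

```text
time_s: 24.6
tool_pos: [502.5, -145.9, 122.8]
eef_rot: [-2.169, 2.273, -0.0]
force: [-0.7, -0.6, 1.9]
finger_gap: 0.002
finger_force: 0.9
```

>>> arm_command([
  [0, 0, 0.6, 0, 0, 0],
  [0, 0, 0.6, 0, 0, 0],
])

```text
time_s: 24.8
tool_pos: [502.6, -146.0, 122.5]
eef_rot: [-2.169, 2.273, -0.001]
force: [-1.9, -0.0, 4.6]
finger_gap: 0.002
finger_force: 2.0
```

>>> arm_command([
  [0, 0, 0.6, 0, 0, 0],
  [0, 0, 0.6, 0, 0, 0],
])

```text
time_s: 25.0
tool_pos: [502.6, -146.1, 122.0]
eef_rot: [-2.169, 2.273, -0.001]
force: [-2.2, 0.4, 4.9]
finger_gap: 0.005
finger_force: 2.7
```

>>> arm_command([
  [0, 0, 0.6, 0, 0, 0],
  [0, 0, 0.6, 0, 0, 0],
])

```text
time_s: 25.2
tool_pos: [502.6, -146.1, 121.8]
eef_rot: [-2.169, 2.273, -0.001]
force: [-2.4, 1.0, 6.8]
finger_gap: -0.002
finger_force: 3.5
```

```bash
python3 - <<'E'
from h import *
st()
p,d=optics.snapshot('scene'); x0,y0,x1,y1=215,190,375,300
cv2.imwrite('pics/a8.png',cv2.resize(p[y0:y1,x0:x1,::-1],None,fx=5,fy=5,interpolation=2))
E
```

```text
t 25.2 tip jig [  0.5 -70.1  96.8] F jig [-2.4  0.9  6.8] tool x in jig [ 0.    -1.     0.001] y [-1.    -0.    -0.001] gap -0.002327601027434383
```

View pics/a8.png

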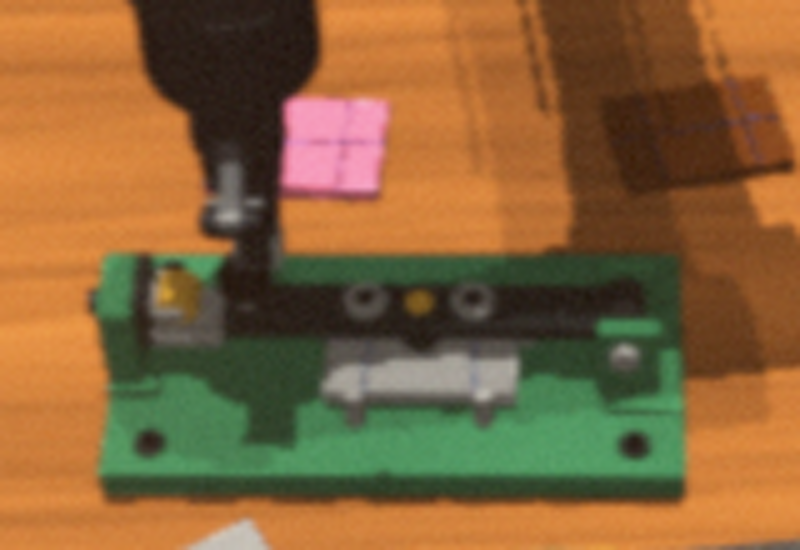

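The bar is level and the roller at (178,290) stands over the tongue. I will press on to the seat in small steps.

>>> arm_command([
  [0, 0, 0.6, 0, 0, 0],
  [0, 0, 0.6, 0, 0, 0],
])

```text
time_s: 25.45
tool_pos: [502.7, -146.1, 121.6]
eef_rot: [-2.169, 2.273, -0.002]
force: [-5.2, 1.0, 9.6]
finger_gap: 0.002
finger_force: 4.5
```

>>> arm_command([
  [0, 0, 0.5, 0, 0, 0],
  [0, 0, 0.5, 0, 0, 0],
])

```text
time_s: 25.65
tool_pos: [502.7, -146.2, 121.5]
eef_rot: [-2.169, 2.273, -0.002]
force: [-5.0, 2.2, 11.3]
finger_gap: -0.0
finger_force: 5.4
```

>>> arm_command([
  [0, 0, 0.5, 0, 0, 0],
  [0, 0, 0.5, 0, 0, 0],
])

```text
time_s: 25.85
tool_pos: [502.7, -146.2, 121.4]
eef_rot: [-2.169, 2.272, -0.003]
force: [-6.3, 1.4, 11.5]
finger_gap: -0.0
finger_force: 6.3
```

The push now rises with almost no travel, so the tongue is on its seat. Lift off.

>>> arm_command([
  [0, 0, 0.4, 0, 0, 0],
  [0, 0, 0.4, 0, 0, 0],
  [0, 0, -2, 0, 0, 0],
  [0, 0, -8, 0, 0, 0],
  [0, 0, -25, 0, 0, 0],
  [0, 0, -60, 0, 0, 0],
  [0, 30, -100, 0, 0, 0],
  [0, 75, -120, 0, 0, 0],
  [0, 120, -130, 0, 0, 0],
  [0, 140, -130, 0, 0, 0],
  [0, 140, -130, 0, 0, 0],
])

```text
time_s: 26.95
tool_pos: [361.5, -139.2, 250.5]
eef_rot: [-2.166, 2.27, -0.004]
force: [0.2, -1.2, 0.8]
finger_gap: 0.003
finger_force: 0.0
```

```bash
python3 - <<'E'
from h import *
st()
for n in ('scene','top'):
    p,d=optics.snapshot(n); c=optics.camera_params(n);K=c["camera_matrix"];E=c["extrinsics"]
    v,u=np.mgrid[0:480,0:640]
    q=(np.stack([(u-K[0,2])/K[0,0]*d,-(v-K[1,2])/K[1,1]*d,-d],-1)@E[:3,:3].T+E[:3,3]-[*O,0])@RJ.as_matrix()
    for y in range(-105,90,15):
        s=(d>0)&(abs(q[...,0])<9)&(abs(q[...,1]-y)<7)&(q[...,2]>50)
        if s.any(): print(n,y,s.sum(),np.median(q[s][:,2]).round(1),q[s][:,2].max().round(1))
    # plate edges in jig coords from bright grey
    m=(p.max(2)>60)&(np.ptp(p.astype(int),axis=2)<35)&(abs(q[...,2]-40)<4)&(abs(q[...,0])<45)&(abs(q[...,1])<60)
    print(n,"plate extents",np.percentile(q[m],[2,98],axis=0).round(1).tolist())
E
```

```text
t 26.9 tip jig [-140.8  -69.9  225.5] F jig [ 0.2 -1.1  0.8] tool x in jig [ 0.001 -1.    -0.001] y [-1.    -0.001 -0.004] gap 0.002644051730707243
scene -105 57 73.3 81.8
scene -90 57 77.0 97.5
scene -75 77 89.0 100.0
scene -60 36 66.2 68.7
scene -45 39 65.9 69.5
scene -30 38 70.4 74.6
scene -15 41 67.6 75.9
scene 0 37 67.4 72.1
scene 15 42 66.8 73.1
scene 30 44 68.5 74.9
scene 45 35 64.9 68.2
scene 60 41 64.6 70.4
scene 75 34 65.2 68.7
scene plate extents [[-0.1, -43.7, 36.7], [38.6, 43.3, 43.8]]
top -105 41 77.7 88.4
top -90 31 68.6 104.2
top -75 38 96.6 105.8
top -60 33 67.8 94.2
top -45 33 65.6 72.2
top -30 35 68.4 75.4
top -15 34 66.6 77.7
top 0 38 68.1 74.3
top 15 31 67.1 77.7
top 30 36 69.4 77.4
top 45 31 65.5 70.1
top 60 37 64.3 72.1
top 75 35 65.7 74.2
top plate extents [[-29.3, -42.0, 36.5], [34.2, 45.1, 43.8]]
```

After release the bar stays level: its top is at z 65 to 66 along its length, even with the pad pushing back. The plate extents are still in place, so I'm handing in.

```bash
python3 -c "
from cell import workorder
print(workorder.hand_in())"
```

```text
the job is handed in; nothing more can be done
None
```

The job is handed in at about 27 s, verdict not returned: the plate is flush on all three pins, and the keeper bar is seated under the roller (about 12 N last read at the knob) and stayed level after release; at about 0.5 rad the fingers slipped off the knob (about 28 N at the wrist), and I viewed 11 pictures, one over the limit of 10.

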